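# Slide a card from the rack, push it behind the test dock's lip and hold it home

### The arm

A 6-joint arm with a two-finger parallel gripper is mounted at the origin on the work surface. World frame = base frame: x ahead of the robot, y to its left, z up, the work surface at z = 0. Lengths are in m, angles in degrees, forces in N, time in s.
With the tool pointing down it reaches from about 0.25 to 0.725 m from the base axis. Payload 9.7 kg.
Tool frame: the origin (TCP) lies at the centre of the arm's flange, where the gripper is bolted on; the fingertips stand 173 mm ahead of it and the grasp point (between the pads) lies bot.grip_depth ahead of it (bot.grip_depth is the distance from the TCP to the grasp point, in m); z points along the fingers, y is the direction in which the jaws open and shut (so a half turn about z gives the same grasp; the last joint's range is limited). The gripper opens to 85 mm and grips with 20 to 120 N. Pads are 22 mm wide; open, the fingers measure 114 mm over their backs; the gripper's body (76 mm by 85 mm) begins 54 mm behind the grasp point. The pads swing forward as they close: fully open they stand 13 mm farther back than shut.
Start: joints at [76.146, 4.979, 10.078, 95.1, 0, 90], TCP at [0.132, 0.534, 0.405] pointing down, gripper open.
Joint ranges: [-179.16, 179.16], [-48.56, 103.87], [-65.8, 70.77], [-126.05, 130.52], [-82.76, 87.17], [-180, 180]. Speed limits (degrees/s): [127.2, 127.2, 147.25, 180, 180, 180].

### API

Orientations are given as [roll, pitch, yaw] about the fixed x, y, z axes, in that order (R = Rz(yaw) Ry(pitch) Rx(roll)).
In Python, from workcell import status, viewer, bot gives the robot as it stands. The module is installed in compiled form; this text tells all that it offers.
- The arm moves only by the tool move_arm, never from a script. Its argument "commands" is a list of rows, each an object with "claw": the gripper's target within -1 to 1 (fully open at 1, half-way at 0, shut at -1); "travel": the shift along the tool's x, y, z in cm, a list of three; "turn": the turn about the tool's z in degrees. A call has 1 to 5 rows; each row shifts and turns the commanded pose from where the row before left it, along the tool's axes as they then stand; what a row does not reach is not made up. A row lasts 1/12 s, in which the tool goes at most 41.7 mm and 7.16 degrees, less where a joint would pass 70% of its speed; a pose out of reach is approached as far as the arm can. A call is refused whole if a number of a shift passes 4.17 or a number of a turn 7.16, either way. A call with a gripper value outside its range is refused whole. The fingers move at their own pace and stop on an object; "squeeze" is the grip in N (left out, the last holds). Time passes only in rows, so rows that do not move let the fingers close. It gives the time, the measured TCP pose, the force and the opening at its end, in the units of the state.
- status.get_obs(): the state, without advancing time (a new reading comes with each control period).
- viewer.camera(name): name is "side" or "top"; returns the picture (384x512x3 uint8, blue, green, red); there is no depth.
- viewer.camera_params(name): a dict with "camera_matrix" (3x3 intrinsics, pixels), "xyz" and "rotation" of the camera in the world. Camera axes: x right, y up, looking along -z (the intrinsics and any distortion apply to the point x, -y, -z); pixel columns grow to the right and rows downward; lengths in m; the calibration is good to about 2 mm. A picture is of the moment at which its call begins. camera_params takes no time and is no camera call.
- bot.job_done(): hands the job in, once; it reports no verdict.
The state is a dict: "time": time; "q": joint angles; "qd": joint speeds; "joint_efforts": joint torques, N m; "ee_pos": TCP position; "tcp_rot": TCP orientation; "wrist_force": force on the tool from outside, world axes, zero at the start; "torque": the same for the moment, N m; "opening": finger opening in m.
Only numpy, scipy, OpenCV 4.12 (cv2) and the standard library are available. Lean on these libraries where they do the work, as an engineer would, in place of code of your own. Each camera call takes 0.05 s, during which the arm holds its last target.

### The job

Draw the tall circuit card (the only one with a thick grip bar along its top edge) straight up out of its slot in the card rack, and lower its bottom edge into the test dock, in the gap between the front lip and the taller back plate. Feel it meet the spring contact strip, press it down fully home, upright and about centred along the lip, and finish still gripping it and holding it pressed home: do not let go. Leave the two short cards in the rack and the other things on the bench where they are.

Things in the scene. Friction and masses are not known exactly. Their poses are not given: they have to be found in the camera images.
- card: Tall card: green circuit board 4 mm thick (x), 90 mm wide (y), 100 mm tall (z), about 0.15 kg, upright in one of three rack slots. Its top 12 mm is a black plastic grip bar, 10 mm thick in x, 70 mm wide in y, to be pinched across x. Origin: middle of its bottom edge, z up. Flat chips on its -x face; either face may point at the lip.
- card_grip (a point): Centre of the tall card's grip bar, 94 mm above its bottom edge, axes as the card's.
- rack: Fixed card rack, 150 (x) x 118 (y) x 60 mm high, left or right of the robot. Origin: centre of underside. Three upright slots at x = -45, 0, +45 mm; any may hold the tall card. Cards stand parallel to the yz plane, bottom edge at z = 8 mm, side edges between black ribs (6 mm apart, up to z = 58 mm); a card is free once its bottom edge is above z = 60 mm.
- dock: Fixed test dock, grey base 110 x 140 x 18 mm high. Origin: on the bench under the slot's middle. Slot along y, 7.5 mm wide in x: front lip (face x = -3.75 mm, upright to z = 48 mm, flared out to x = -13 at z = 58), back plate (face x = +3.75 mm, 8 mm thick, top z = 85). End cheeks leave 110 mm along y. In front of the lip a console, 38 mm high.
- slot (a point): Middle of the slot, 30 mm above the dock's origin, at the height of the two hard ledges on which the card's bottom corners rest when home: the middle of its bottom edge is then here. Axes as the dock's.
- strip (a joint): Brass contact strip in the middle of the slot, 54 mm along y, sprung up: metres it is pushed down. 0 = up, its top 8 mm above the ledges; 0.008 = card home on the ledges. It resists with about 3.6 N at first touch and 11 N at home; then the ledges are hard.
- short_card_a: Short circuit card, 4 mm by 90 mm by 70 mm tall, no grip bar, in another rack slot. Origin: middle of its bottom edge. To be left in the rack.
- short_card_b: Another short circuit card of the same size, in the third rack slot. To be left in the rack.
- screwdriver: Yellow-handled screwdriver, 160 mm, lying loose on the bench near the robot. Leave alone.
- spool: Solder spool, 56 mm across, 36 mm high, loose. Origin: centre of its underside. Leave alone.
- multimeter: Red multimeter, 170 by 82 by 36 mm, lying flat on the far side. Leave alone.
- flux_jar: Jar, 48 mm across, 55 mm high, on the far right. Leave alone.
- parts_tray: Small grey divided tray, 90 by 120 by 30 mm, on the far left. Leave alone.
There are look-alikes about, which are no part of the job. Leave any blue or orange look-alike of the card alone.

How it is judged:
By the outcome, as a careful person would: the job done as asked, in the order asked, and still so for the second after the job is handed in, while the arm keeps its last pose, push and grip.
It also fails if it takes over 45 s, if anything falls off the work surface, if the arm or the gripper's body presses on something with over 40 N, if the wrist force passes 120 N, or if a joint passes its speed limit or range.

## Working session

There is one attempt and no reset: what is moved stays moved. The work goes in short steps, Python scripts to look and compute and a tool call to move; the robot and the scene stay as the last step left them, time stands still between calls to the robot, and variables do not carry over. Pictures are saved under pics/ and viewed, and the job is handed in when it is done.

Besides the shell and the picture viewer there is one more tool, called after "Request:" as name(argument=value, ...) on one line, values as JSON. move_arm: Moves the arm, as the interface text tells. Its arguments: {"type":"object","properties":{"commands":{"type":"array"},"squeeze":{"type":"number"}},"required":["commands"]}

```bash
mkdir -p pics; python3 - <<'E'
from workcell import status, viewer, bot
import cv2
print(status.get_obs()); print(bot.grip_depth)
for n in("side","top"):
    cv2.imwrite(f"pics/{n}0.png",viewer.camera(n)); print(n,viewer.camera_params(n))
E
```

```text
{'time': 0.0, 'q': array([7.61455877e+01, 5.01124910e+00, 1.00338807e+01, 9.50989723e+01,
       2.14472761e-04, 9.00013229e+01]), 'qd': array([-0.12925789, -0.06371259, -0.03328763,  0.09926276, -0.05524462,
       -0.06261052]), 'joint_efforts': array([-1.35559996e-03, -5.20393324e+01,  4.64799464e+01,  1.67475455e-02,
       -2.01575904e-04,  4.49191361e-06]), 'ee_pos': array([0.13170083, 0.53400176, 0.40397635]), 'tcp_rot': array([-1.79923659e+02, -2.12709903e-04,  1.66144265e+02]), 'wrist_force': array([-0.30239942,  0.16428463,  0.13345848]), 'torque': array([-0.03248794, -0.00133023,  0.00257574]), 'opening': 0.08523077882910748}
0.1547
side {'camera_matrix': array([[401.5372731 ,   0.        , 256.76862098],
       [  0.        , 401.5372731 , 190.81285117],
       [  0.        ,   0.        ,   1.        ]]), 'xyz': array([0.1849555 , 0.54721831, 0.69494005]), 'rotation': array([  45.32536721,   -0.93931749, -139.47955396])}
top {'camera_matrix': array([[494.87999866,   0.        , 252.62062174],
       [  0.        , 494.87999866, 188.81979613],
       [  0.        ,   0.        ,   1.        ]]), 'xyz': array([0.34376803, 0.05490616, 1.12464919]), 'rotation': array([ 13.65962502,   0.35282184, -85.55928656])}
```

View pics/side0.png

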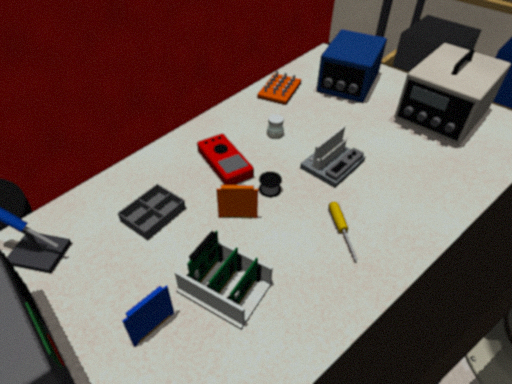

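View pics/top0.png

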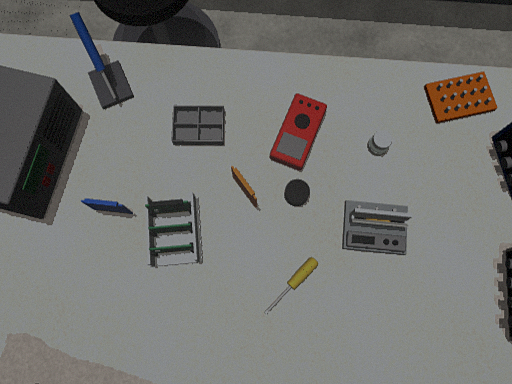

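```bash
cat > h.py <<'E'
import numpy as np, cv2
from scipy.spatial.transform import Rotation as Ro
from workcell import status, viewer, bot
def cam(n):
    p=viewer.camera_params(n); return p["camera_matrix"],np.array(p["xyz"]),Ro.from_euler('xyz',p["rotation"],degrees=True).as_matrix()
def proj(n,P):
    K,t,R=cam(n); c=(np.atleast_2d(P)-t)@R; c=c*[1,-1,-1]; u=c@K.T; return u[:,:2]/u[:,2:]
def ray(n,uv):
    K,t,R=cam(n); d=np.linalg.inv(K)@[uv[0],uv[1],1]; d=R@(d*[1,-1,-1]); return t,d/np.linalg.norm(d)
def atz(n,uv,z):
    t,d=ray(n,uv); return t+d*(z-t[2])/d[2]
def tri(a,b):
    (t1,d1),(t2,d2)=ray("side",a),ray("top",b)
    A=np.stack([d1,-d2],1); s=np.linalg.lstsq(A,t2-t1,rcond=None)[0]
    p,q=t1+s[0]*d1,t2+s[1]*d2; return (p+q)/2,np.linalg.norm(p-q)
def crop(f,x0,y0,x1,y1,k,out):
    i=cv2.imread(f)[y0:y1,x0:x1]; cv2.imwrite(out,cv2.resize(i,None,fx=k,fy=k,interpolation=cv2.INTER_CUBIC))
E
python3 - <<'E'
from h import *
crop("pics/side0.png",165,225,285,330,6,"pics/s_rack.png")
crop("pics/top0.png",135,180,215,280,6,"pics/t_rack.png")
crop("pics/side0.png",290,120,375,190,8,"pics/s_dock.png")
crop("pics/top0.png",335,190,420,260,8,"pics/t_dock.png")
E
```

```text
(no output)
```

View pics/s_rack.png

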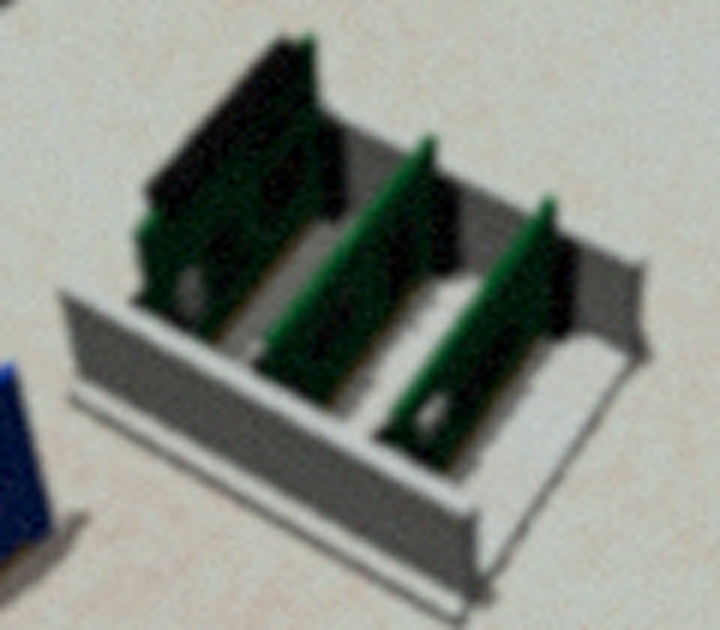

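View pics/t_rack.png

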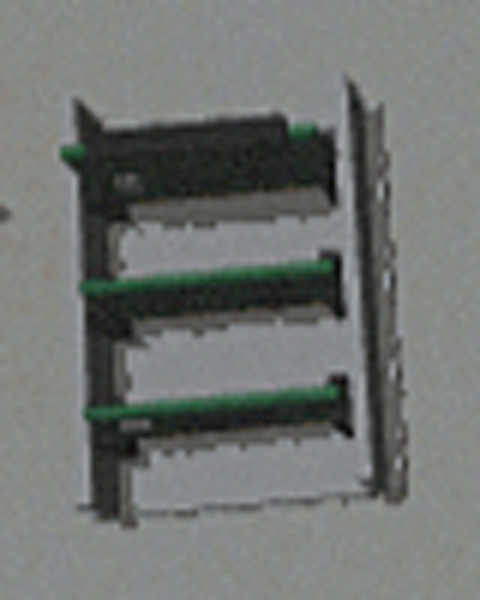

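View pics/s_dock.png

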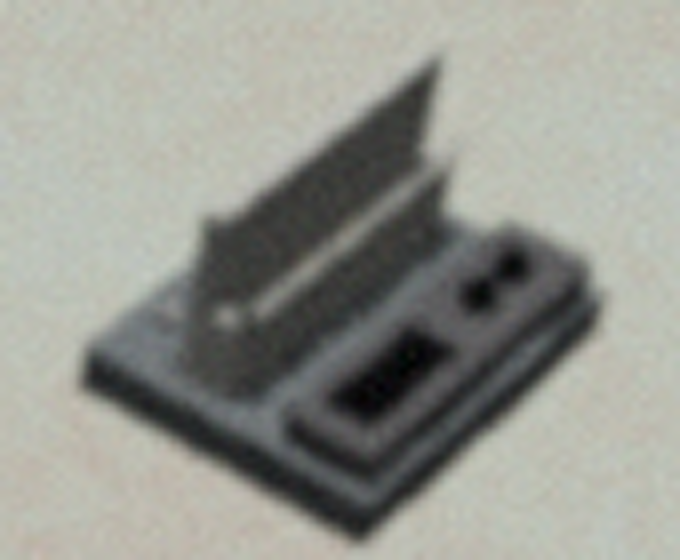

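View pics/t_dock.png

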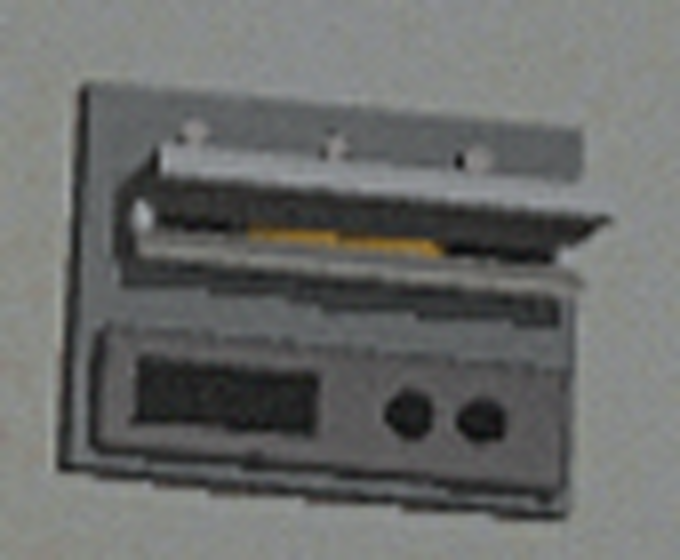

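```bash
cat > fit.py <<'E'
from h import *
from scipy.optimize import least_squares
S=lambda u,v,o,k:(o[0]+(u+.5)/k-.5,o[1]+(v+.5)/k-.5)
def T(p,P): c,s=np.cos(p[2]),np.sin(p[2]); P=np.atleast_2d(P).astype(float); return np.c_[p[0]+c*P[:,0]-s*P[:,1],p[1]+s*P[:,0]+c*P[:,1],P[:,2]]
so,to=(165,225),(135,180)
rack=[("side",(75,59,60),S(62,290,so,6)),("side",(-75,59,60),S(475,510,so,6)),("side",(-75,59,0),S(465,622,so,6)),("side",(75,59,0),S(72,395,so,6)),("side",(-75,-59,60),S(645,265,so,6)),
("top",(75,59,60),S(75,100,to,6)),("top",(75,-59,60),S(348,78,to,6)),("top",(-75,-59,60),S(378,492,to,6)),
("top",(0,45,78),S(85,290,to,6)),("top",(0,-45,78),S(335,267,to,6)),("top",(-45,45,78),S(88,413,to,6)),("top",(-45,-45,78),S(335,392,to,6)),
("top",(45,45,108),S(63,153,to,6)),("top",(45,-45,108),S(318,131,to,6)),
("side",(45,45,108),S(140,225,so,6)),("side",(45,-45,108),S(308,40,so,6)),("side",(0,-45,78),S(430,145,so,6)),("side",(-45,-45,78),S(548,205,so,6))]
def resr(p): return np.concatenate([(proj(n,T(p,np.array(P)/1000))[0]-uv) for n,P,uv in rack])
r=least_squares(resr,[.4,.25,0],x_scale=[.1,.1,.1],loss='soft_l1')
print("rack",r.x[:2],np.degrees(r.x[2])); 
for (n,P,_),e in zip(rack,resr(r.x).reshape(-1,2)): print(n,P,e.round(1))
so,to=(290,120),(335,190)
# p: x,y,yaw, base x offset (front), plate halflen, base y centre
def dk(p):
    b0,L=p[3]*1000,p[4]*1000
    return [("side",(b0+110,70,18),S(90,350,so,8)),("side",(b0,70,0),S(362,540,so,8)),("side",(b0+110,70,0),S(88,385,so,8)),("side",(b0,-70,18),S(602,295,so,8)),
 ("top",(b0+110,70,18),S(85,88,to,8)),("top",(b0+110,-70,18),S(582,130,to,8)),("top",(b0,70,0),S(62,468,to,8)),("top",(b0,-70,0),S(568,518,to,8)),
 ("top",(11.75,L,85),S(160,145,to,8)),("top",(3.75,L,85),S(160,175,to,8)),("top",(3.75,-L,85),S(612,218,to,8)),
 ("side",(3.75,L,85),S(207,222,so,8)),("side",(3.75,-L,85),S(438,60,so,8)),
 ("top",(0,27,38),S(250,233,to,8)),("top",(0,-27,38),S(440,246,to,8))]
def resd(p): return np.concatenate([(proj(n,T(p,np.array(P)/1000))[0]-uv) for n,P,uv in dk(p)])
d=least_squares(resd,[.4,-.25,0,-.06,.055],x_scale=.1,loss='soft_l1')
print("dock",d.x,np.degrees(d.x[2]))
for (n,P,_),e in zip(dk(d.x),resd(d.x).reshape(-1,2)): print(n,np.round(P),e.round(1))
np.save("fit.npy",np.r_[r.x[:3],d.x])
E
python3 fit.py
```

```text
rack [0.50166774 0.25269587] 8.925318769942654
side (75, 59, 60) [-1.8  1.9]
side (-75, 59, 60) [-2.6  5. ]
side (-75, 59, 0) [-0.6  2.7]
side (75, 59, 0) [0.6 1.8]
side (-75, -59, 60) [ 3.2 -2.8]
top (75, 59, 60) [-4.5 -0.3]
top (75, -59, 60) [ 3.3 -0.8]
top (-75, -59, 60) [ 1.9 -1.8]
top (0, 45, 78) [-0.6 -0.3]
top (0, -45, 78) [-0.2  0.3]
top (-45, 45, 78) [-0.5  0.2]
top (-45, -45, 78) [0.8 0.4]
top (45, 45, 108) [-0.5 -0.8]
top (45, -45, 108) [-0.3 -0.5]
side (45, 45, 108) [ 0.1 -0.6]
side (45, -45, 108) [ 2. -3.]
side (0, -45, 78) [ 1.7 -0.6]
side (-45, -45, 78) [ 2.1 -0.3]
dock [ 0.55804787 -0.20078317 -0.01489185 -0.06709747  0.06028945] -0.8532402861090409
side [43. 70. 18.] [-0.4  0.2]
side [-67.  70.   0.] [0.4 1.5]
side [43. 70.  0.] [-0.7  1.1]
side [-67. -70.  18.] [ 0.8 -0.1]
top [43. 70. 18.] [ 0.4 -0.9]
top [ 43. -70.  18.] [-0.2 -0.6]
top [-67.  70.   0.] [-0.4  0.5]
top [-67. -70.   0.] [-1.8 -0.1]
top [12. 60. 85.] [ 0.4 -0.1]
top [ 4. 60. 85.] [ 0.2 -0.2]
top [  4. -60.  85.] [ 0.5 -0.5]
side [ 4. 60. 85.] [2.9 0.5]
side [  4. -60.  85.] [ 0.8 -0.7]
top [ 0 27 38] [-0.2 -0.4]
top [  0 -27  38] [0.4 0.1]
```

```bash
python3 - <<'E'
s=open('fit.py').read()
s=s.replace("proj(n,T(p,np.array(P)/1000))[0]-uv) for n,P,uv in rack","proj(n,T(p,np.array([P[0]*(1 if abs(P[0])<60 else p[4]/.075),P[1] if abs(P[1])<50 else np.sign(P[1])*1000*(p[3] if P[2]>0 else .059),P[2]])/1000))[0]-uv) for n,P,uv in rack")
s=s.replace("[.4,.25,0],x_scale=[.1,.1,.1]","[.4,.25,0,.055,.075],x_scale=.1")
s=s.replace('print("rack",r.x[:2]','print("rack",r.x')
s+='''
for n in("side","top"):
    k=4; im=cv2.resize(cv2.imread(f"pics/{n}0.png"),None,fx=k,fy=k,interpolation=cv2.INTER_CUBIC)
    def L(p,pts,c):
        q=(proj(n,T(p,np.array(pts)/1000))+.5)*k-.5
        cv2.polylines(im,[np.round(q*8).astype(int)],False,c,1,cv2.LINE_AA,3)
    R=r.x;w=R[3]*1000;e=R[4]*1000
    for sg in(1,-1): L(R,[(e,sg*w,60),(-e,sg*w,60)],(0,255,255))
    L(R,[(75,59,0),(-75,59,0),(-75,-59,0),(75,-59,0),(75,59,0)],(255,255,0))
    for x,h in((45,108),(0,78),(-45,78)):
        L(R,[(x-2,45,h),(x+2,45,h),(x+2,-45,h),(x-2,-45,h),(x-2,45,h),(x-2,45,8),(x-2,-45,8),(x-2,-45,h)],(0,0,255))
    L(R,[(40,35,108),(50,35,108),(50,-35,108),(40,-35,108),(40,35,108),(40,35,96),(40,-35,96),(40,-35,108)],(255,0,255))
    D=d.x;b=D[3]*1000
    for z in(0,18):L(D,[(b,70,z),(b+110,70,z),(b+110,-70,z),(b,-70,z),(b,70,z)],(255,255,0))
    L(D,[(3.75,55,85),(3.75,-55,85),(11.75,-55,85),(11.75,55,85),(3.75,55,85),(3.75,55,48),(3.75,-55,48)],(0,0,255))
    L(D,[(-13,55,58),(-13,-55,58),(-3.75,-55,48),(-3.75,55,48),(-13,55,58)],(0,255,255))
    L(D,[(-3.75,27,38),(3.75,27,38),(3.75,-27,38),(-3.75,-27,38),(-3.75,27,38)],(0,255,0))
    for nm,(u,v) in dict(rack=(225,275) if n=="side" else (175,230),dock=(335,155) if n=="side" else (378,225)).items():
        u*=k;v*=k; c=im[v-230:v+230,u-280:u+280]; cv2.imwrite(f"pics/ov_{n}_{nm}.png",c)
'''
open('fit.py','w').write(s)
E
python3 fit.py
```

```text
Traceback (most recent call last):
  File "fit.py", line 12, in <module>
    r=least_squares(resr,[.4,.25,0,.055,.075],x_scale=.1,loss='soft_l1')
  File "fit.py", line 11, in resr
    def resr(p): return np.concatenate([(proj(n,T(p,np.array([P[0]*(1 if abs(P[0])<60 else p[4]/.075),P[1] if abs(P[1])<50 else np.sign(P[1])*1000*(p[3] if P[2]>0 else .059),P[2]])/1000))[0]-uv) for n,P,uv in rack])
                                         ~~~~^^^^^^^^^^^^^^^^^^^^^^^^^^^^^^^^^^^^^^^^^^^^^^^^^^^^^^^^^^^^^^^^^^^^^^^^^^^^^^^^^^^^^^^^^^^^^^^^^^^^^^^^^^^^^^^^^^^^^^^^^^^^^^^^^^^^^^^^^^^^^^
  File "h.py", line 7, in proj
    K,t,R=cam(n); c=(np.atleast_2d(P)-t)@R; c=c*[1,-1,-1]; u=c@K.T; return u[:,:2]/u[:,2:]
          ~~~^^^
  File "h.py", line 5, in cam
    p=viewer.camera_params(n); return p["camera_matrix"],np.array(p["xyz"]),Ro.from_euler('xyz',p["rotation"],degrees=True).as_matrix()
ValueError: time passes only in moves, steps and waits
```

```bash
sed -i 's/^def cam(n):/import functools\n@functools.lru_cache(None)\ndef cam(n):/' h.py; python3 fit.py 2>&1 | tail -40
```

```text
rack [0.50205084 0.25270427 0.16512502 0.05119378 0.07481517] 9.460966818178832
side (75, 59, 60) [ 0.9 -0.8]
side (-75, 59, 60) [0.  1.1]
side (-75, 59, 0) [-0.4  2.3]
side (75, 59, 0) [0.5 2.1]
side (-75, -59, 60) [ 0.8 -0.4]
top (75, 59, 60) [-1.2 -0.4]
top (75, -59, 60) [-0.5 -0.8]
top (-75, -59, 60) [-1.4 -2. ]
top (0, 45, 78) [-0.6 -0.2]
top (0, -45, 78) [-0.2 -0.1]
top (-45, 45, 78) [-0.3  0.2]
top (-45, -45, 78) [ 1. -0.]
top (45, 45, 108) [-0.7 -0.8]
top (45, -45, 108) [-0.5 -0.9]
side (45, 45, 108) [ 0.  -0.4]
side (45, -45, 108) [ 1.5 -3.1]
side (0, -45, 78) [ 1.4 -0.8]
side (-45, -45, 78) [ 1.9 -0.6]
dock [ 0.55804787 -0.20078317 -0.01489185 -0.06709747  0.06028945] -0.8532402861090409
side [43. 70. 18.] [-0.4  0.2]
side [-67.  70.   0.] [0.4 1.5]
side [43. 70.  0.] [-0.7  1.1]
side [-67. -70.  18.] [ 0.8 -0.1]
top [43. 70. 18.] [ 0.4 -0.9]
top [ 43. -70.  18.] [-0.2 -0.6]
top [-67.  70.   0.] [-0.4  0.5]
top [-67. -70.   0.] [-1.8 -0.1]
top [12. 60. 85.] [ 0.4 -0.1]
top [ 4. 60. 85.] [ 0.2 -0.2]
top [  4. -60.  85.] [ 0.5 -0.5]
side [ 4. 60. 85.] [2.9 0.5]
side [  4. -60.  85.] [ 0.8 -0.7]
top [ 0 27 38] [-0.2 -0.4]
top [  0 -27  38] [0.4 0.1]
```

View pics/ov_side_rack.png

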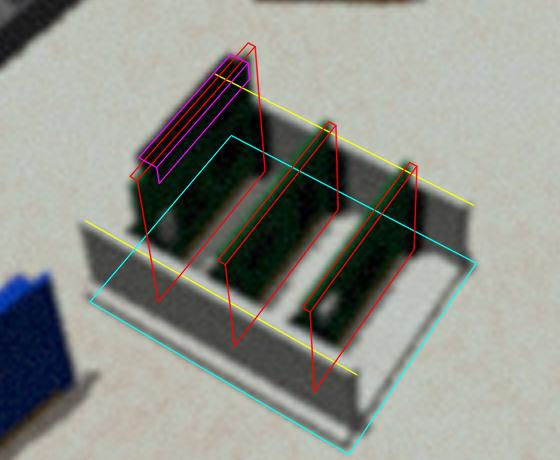

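View pics/ov_top_rack.png

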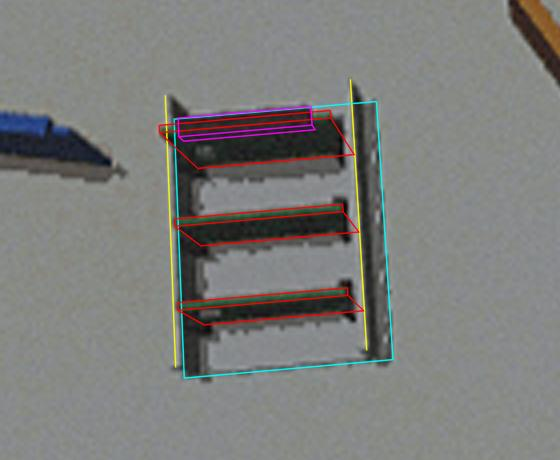

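View pics/ov_side_dock.png

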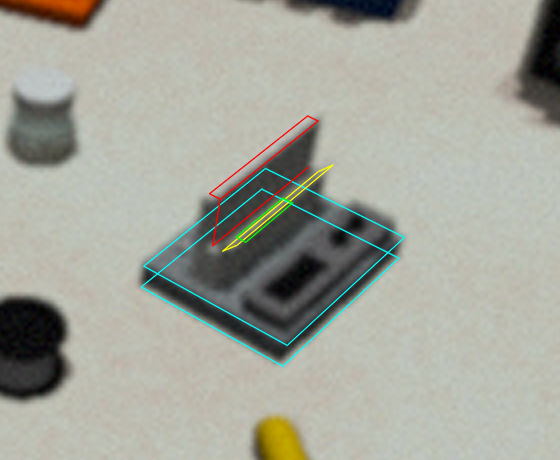

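View pics/ov_top_dock.png

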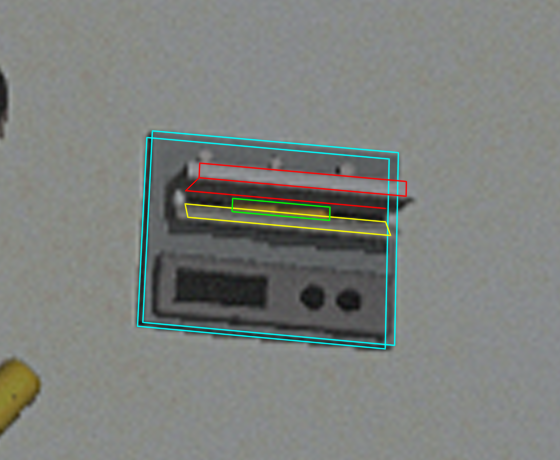

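```bash
sed -i 's/45,45,108)/45,45,96)/g; s/45,-45,108)/45,-45,96)/g; s/((45,108),(0,78)/((45,96),(0,78)/; s/("side",(75,59,0),S(72,395,so,6)),/("side",(75,59,0),S(72,395,so,6)),("side",(40,35,108),S(148,190,so,6)),("side",(50,-35,108),S(285,38,so,6)),("top",(50,-35,108),S(288,115,to,6)),/' fit.py; python3 fit.py 2>&1 | head -22
```

```text
rack [0.50296466 0.25264597 0.16207973 0.0510244  0.07497707] 9.2864846108218
side (75, 59, 60) [ 0.6 -1.3]
side (-75, 59, 60) [-0.4  0.8]
side (-75, 59, 0) [-0.8  2.1]
side (75, 59, 0) [0.1 1.6]
side (40, 35, 108) [4.1 2.3]
side (50, -35, 108) [-0.1 -0.6]
top (50, -35, 108) [-0.2 -0.5]
side (-75, -59, 60) [ 0.5 -0.5]
top (75, 59, 60) [-1. -1.]
top (75, -59, 60) [-0.4 -1.2]
top (-75, -59, 60) [-1.5 -2.3]
top (0, 45, 78) [-0.5 -0.7]
top (0, -45, 78) [-0.1 -0.4]
top (-45, 45, 78) [-0.2 -0.3]
top (-45, -45, 78) [ 1.  -0.4]
top (45, 45, 96) [ 0.7 -0.1]
top (45, -45, 96) [ 0.4 -0. ]
side (45, 45, 96) [0.4 3.1]
side (45, -45, 96) [1.6 0.7]
side (0, -45, 78) [ 1.1 -1.1]
side (-45, -45, 78) [ 1.6 -0.9]
```

View pics/ov_side_rack.png

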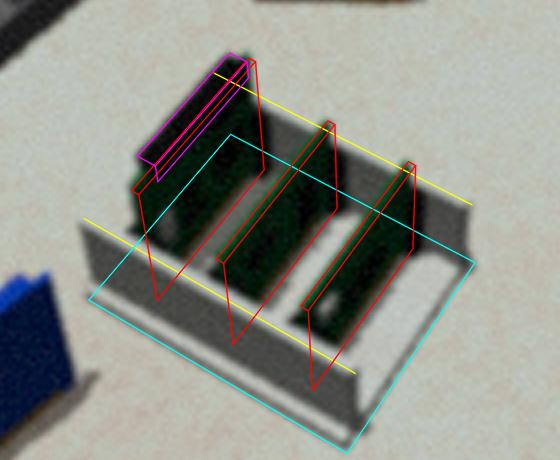

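View pics/ov_top_rack.png

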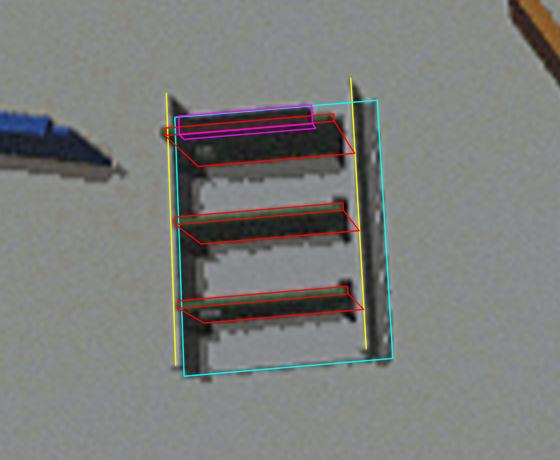

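```bash
sed -i 's/("side",(40,35,108)/("side",(50,35,108)/' fit.py; python3 fit.py 2>&1 | head -22; python3 - <<'E'
from fit import *
print(T(r.x,[.045,0,.102]))
print(tri(S(285,38,(165,225),6),S(288,115,(135,180),6)))
for i in (0,1): # card top yaw from top view
    pass
a,b=atz("top",S(63,153,(135,180),6),.096),atz("top",S(318,131,(135,180),6),.096);print((a+b)/2,np.linalg.norm(a-b),np.degrees(np.arctan2(*(a-b)[:2])))
print(tri(S(438,60,(290,120),8),S(612,218,(335,190),8)))
E
```

```text
rack [0.50267305 0.25262493 0.16405954 0.05108721 0.07490016] 9.399919212768925
side (75, 59, 60) [ 0.7 -1.1]
side (-75, 59, 60) [-0.2  0.9]
side (-75, 59, 0) [-0.6  2.1]
side (75, 59, 0) [0.3 1.8]
side (50, 35, 108) [-0.3 -0. ]
side (50, -35, 108) [-0.1 -0.5]
top (50, -35, 108) [-0.2 -0.4]
side (-75, -59, 60) [ 0.6 -0.5]
top (75, 59, 60) [-1.1 -0.8]
top (75, -59, 60) [-0.4 -1.1]
top (-75, -59, 60) [-1.4 -2.3]
top (0, 45, 78) [-0.5 -0.5]
top (0, -45, 78) [-0.2 -0.4]
top (-45, 45, 78) [-0.2 -0.1]
top (-45, -45, 78) [ 1.1 -0.3]
top (45, 45, 96) [0.6 0. ]
top (45, -45, 96) [0.4 0.1]
side (45, 45, 96) [0.5 3.3]
side (45, -45, 96) [1.7 0.8]
side (0, -45, 78) [ 1.2 -1. ]
side (-45, -45, 78) [ 1.7 -0.8]
rack [0.50267305 0.25262493 0.16405954 0.05108721 0.07490016] 9.399919212768925
side (75, 59, 60) [ 0.7 -1.1]
side (-75, 59, 60) [-0.2  0.9]
side (-75, 59, 0) [-0.6  2.1]
side (75, 59, 0) [0.3 1.8]
side (50, 35, 108) [-0.3 -0. ]
side (50, -35, 108) [-0.1 -0.5]
top (50, -35, 108) [-0.2 -0.4]
side (-75, -59, 60) [ 0.6 -0.5]
top (75, 59, 60) [-1.1 -0.8]
top (75, -59, 60) [-0.4 -1.1]
top (-75, -
[... 440 characters left out ...]
  70.   0.] [0.4 1.5]
side [43. 70.  0.] [-0.7  1.1]
side [-67. -70.  18.] [ 0.8 -0.1]
top [43. 70. 18.] [ 0.4 -0.9]
top [ 43. -70.  18.] [-0.2 -0.6]
top [-67.  70.   0.] [-0.4  0.5]
top [-67. -70.   0.] [-1.8 -0.1]
top [12. 60. 85.] [ 0.4 -0.1]
top [ 4. 60. 85.] [ 0.2 -0.2]
top [  4. -60.  85.] [ 0.5 -0.5]
side [ 4. 60. 85.] [2.9 0.5]
side [  4. -60.  85.] [ 0.8 -0.7]
top [ 0 27 38] [-0.2 -0.4]
top [  0 -27  38] [0.4 0.1]
[[0.54706881 0.25997453 0.102     ]]
(array([0.55752674, 0.22608362, 0.10628924]), np.float64(0.0004581604220077644))
[0.5471104  0.26106096 0.096     ] 0.0904859865278103 -9.417233298989645
(array([ 0.56124138, -0.26049386,  0.08257936]), np.float64(0.002293066759496783))
```

Request:
move_arm(commands=[{"claw": 1,"travel": [0,0,0],"turn": 7},{"claw": 0.3,"travel": [0,0,0],"turn": 7},{"claw": 0.2,"travel": [0,0,0],"turn": 7},{"claw": 0.2,"travel": [0,0,0],"turn": 7},{"claw": 0.2,"travel": [0,0,0],"turn": 7}], squeeze=30)

```text
time: 0.52
ee_pos: [0.1317, 0.534, 0.4043]
tcp_rot: [-180.0, 0.0, 130.8]
wrist_force: [-0.1, 0.5, 1.0]
opening: 0.0515
```

Request:
move_arm(commands=[{"claw": 0.0,"travel": [0,0,0],"turn": 7},{"claw": 0.0,"travel": [0,0,0],"turn": 7},{"claw": 0.0,"travel": [0,0,0],"turn": 7},{"claw": 0.0,"travel": [0,0,0],"turn": 7},{"claw": 0.0,"travel": [0,0,0],"turn": 3.7}])

```text
time: 0.93
ee_pos: [0.1317, 0.534, 0.4042]
tcp_rot: [-180.0, 0.0, 99.1]
wrist_force: [0.2, 0.5, -0.7]
opening: 0.0424
```

Request:
move_arm(commands=[{"claw": 0.0,"travel": [-2.7,3.0,0],"turn": 0},{"claw": 0.0,"travel": [-2.7,3.0,0],"turn": 0},{"claw": 0.0,"travel": [-2.7,3.0,0],"turn": 0},{"claw": 0.0,"travel": [-2.7,3.0,0],"turn": 0},{"claw": 0.0,"travel": [-2.7,3.0,0],"turn": 0}])

```text
time: 1.35
ee_pos: [0.303, 0.4242, 0.4044]
tcp_rot: [-180.0, 0.0, 99.5]
wrist_force: [0.2, 1.0, -0.4]
opening: 0.0426
```

Request:
move_arm(commands=[{"claw": 0.0,"travel": [-2.7,3.0,0],"turn": 0},{"claw": 0.0,"travel": [-2.7,3.0,0],"turn": 0},{"claw": 0.0,"travel": [-2.7,3.0,0],"turn": 0},{"claw": 0.0,"travel": [-2.7,3.0,0],"turn": 0},{"claw": 0.0,"travel": [0,0,0],"turn": 0}])

```text
time: 1.77
ee_pos: [0.4423, 0.3351, 0.4036]
tcp_rot: [180.0, 0.1, 99.2]
wrist_force: [0.5, 0.1, -0.3]
opening: 0.0425
```

Request:
move_arm(commands=[{"claw": 0.0,"travel": [-2.27,2.28,0],"turn": 0},{"claw": 0.0,"travel": [-2.27,2.28,0],"turn": 0},{"claw": 0.0,"travel": [-2.27,2.28,0],"turn": 0},{"claw": 0.0,"travel": [-2.27,2.28,0],"turn": 0},{"claw": 0.0,"travel": [0,0,0],"turn": 0}])

```text
time: 2.18
ee_pos: [0.546, 0.2613, 0.4032]
tcp_rot: [-180.0, 0.1, 99.2]
wrist_force: [0.6, 1.0, 0.0]
opening: 0.043
```

Request:
move_arm(commands=[{"claw": 0.0,"travel": [0,0,3],"turn": 0},{"claw": 0.0,"travel": [0,0,3],"turn": 0},{"claw": 0.0,"travel": [0,0,2.5],"turn": 0},{"claw": 0.0,"travel": [0,0,0],"turn": 0}])

```text
time: 2.52
ee_pos: [0.5417, 0.2638, 0.3138]
tcp_rot: [-179.5, 0.1, 99.4]
wrist_force: [-0.6, -0.2, -1.3]
opening: 0.0428
```

```bash
cat > snap.py <<'E'
import sys
from h import *
t=sys.argv[1]
for n in("side","top"):
    im=viewer.camera(n); cv2.imwrite(f"pics/{n}_{t}.png",im)
o=status.get_obs()
print({k:np.round(v,4) for k,v in o.items() if k in("time","ee_pos","tcp_rot","wrist_force","torque","opening")})
E
python3 snap.py 1; python3 - <<'E'
from h import *
crop("pics/side_1.png",140,150,300,290,5,"pics/s1.png")
crop("pics/top_1.png",100,130,260,260,5,"pics/t1.png")
E
```

```text
{'time': np.float64(2.6167), 'ee_pos': array([0.5423, 0.2642, 0.3195]), 'tcp_rot': array([-1.799003e+02,  2.710000e-02,  9.946000e+01]), 'wrist_force': array([-0.2576,  0.3688,  0.118 ]), 'torque': array([-0.0236, -0.0175, -0.0002]), 'opening': np.float64(0.0428)}
```

View pics/s1.png

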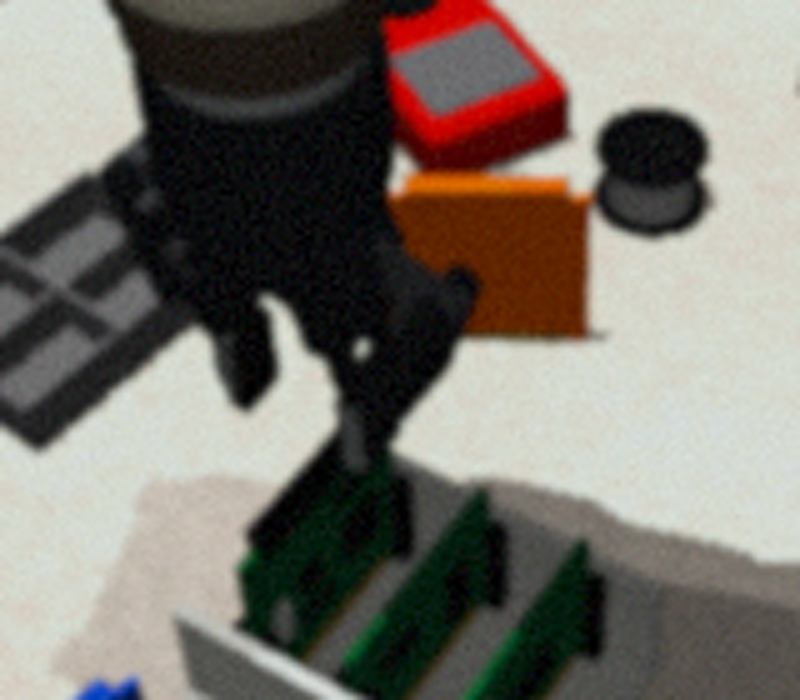

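View pics/t1.png

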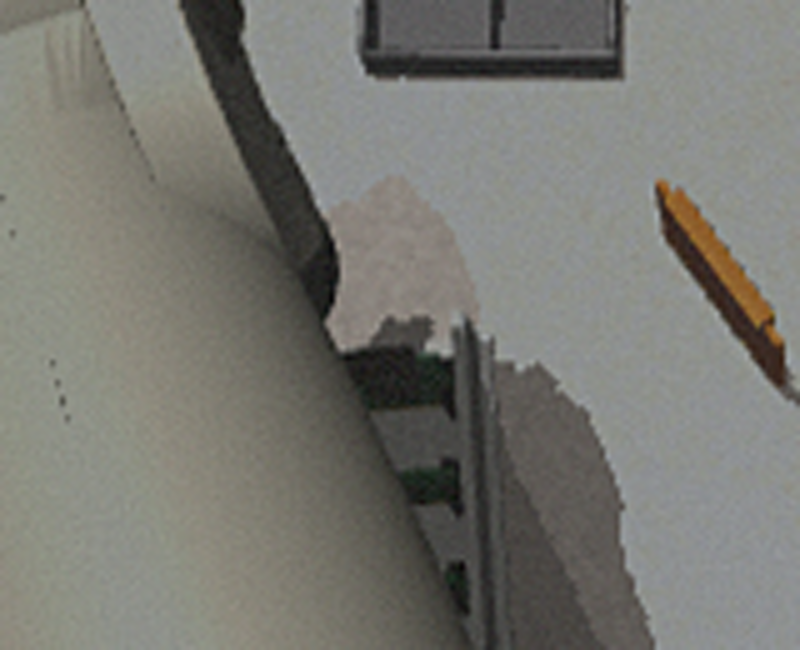

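Request:
move_arm(commands=[{"claw": 0.0,"travel": [0,0,0],"turn": 0},{"claw": 0.0,"travel": [0,0,0],"turn": 0}])

```text
time: 2.78
ee_pos: [0.543, 0.2643, 0.322]
tcp_rot: [179.8, -0.0, 99.5]
wrist_force: [-0.1, -0.1, -0.5]
opening: 0.043
```

Request:
move_arm(commands=[{"claw": 0.0,"travel": [-0.44,0.33,1],"turn": 0},{"claw": 0.0,"travel": [0,0,1.5],"turn": 0},{"claw": 0.0,"travel": [0,0,1.2],"turn": 0},{"claw": 0.0,"travel": [0,0,0],"turn": 0},{"claw": 0.0,"travel": [0,0,0],"turn": 0}])

```text
time: 3.2
ee_pos: [0.5467, 0.26, 0.282]
tcp_rot: [-179.9, 0.0, 99.4]
wrist_force: [0.8, 0.2, 0.6]
opening: 0.043
```

Request:
move_arm(commands=[{"claw": 0.0,"travel": [0,0,0.8],"turn": 0},{"claw": 0.0,"travel": [0,0,0.9],"turn": 0},{"claw": 0.0,"travel": [0,0,0.8],"turn": 0},{"claw": 0.0,"travel": [0,0,0],"turn": 0},{"claw": 0.0,"travel": [0,0,0],"turn": 0}])

```text
time: 3.62
ee_pos: [0.5466, 0.2601, 0.2569]
tcp_rot: [-179.9, 0.0, 99.4]
wrist_force: [-0.1, -1.0, -0.6]
opening: 0.0427
```

```bash
python3 snap.py 2; python3 - <<'E'
from h import *
crop("pics/side_2.png",140,170,280,290,5,"pics/s2.png")
E
```

```text
{'time': np.float64(3.7167), 'ee_pos': array([0.5468, 0.2603, 0.2579]), 'tcp_rot': array([ 1.79983e+02, -2.90000e-03,  9.94514e+01]), 'wrist_force': array([ 0.7109,  0.3468, -0.5081]), 'torque': array([-0.0141, -0.0413,  0.0092]), 'opening': np.float64(0.0429)}
```

View pics/s2.png

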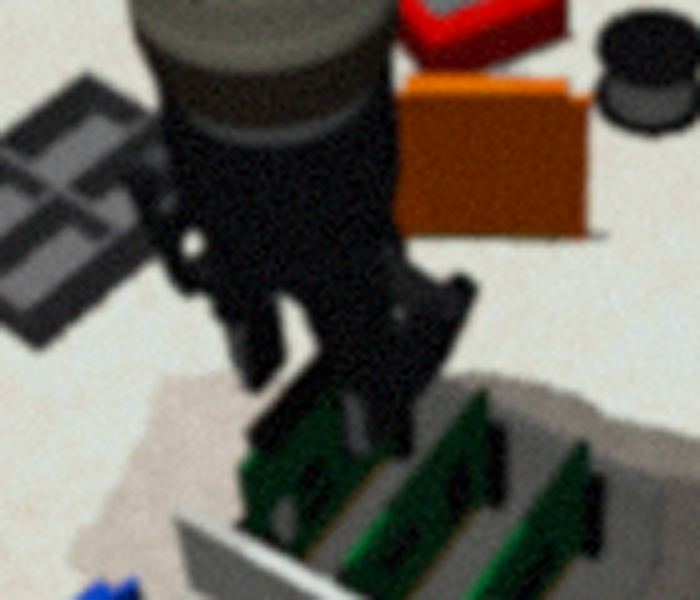

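Request:
move_arm(commands=[{"claw": -0.5,"travel": [0,0,0],"turn": 0},{"claw": -1,"travel": [0,0,0],"turn": 0},{"claw": -1,"travel": [0,0,0],"turn": 0},{"claw": -1,"travel": [0,0,0],"turn": 0},{"claw": -1,"travel": [0,0,0],"turn": 0}], squeeze=60)

```text
time: 4.13
ee_pos: [0.5469, 0.2603, 0.2582]
tcp_rot: [179.9, -0.0, 99.4]
wrist_force: [0.2, -0.6, 3.3]
opening: 0.0084
```

Request:
move_arm(commands=[{"claw": -1,"travel": [0,0,0],"turn": 0},{"claw": -1,"travel": [0,0,0],"turn": 0}], squeeze=60)

```text
time: 4.3
ee_pos: [0.5469, 0.2603, 0.2582]
tcp_rot: [179.9, -0.0, 99.4]
wrist_force: [-0.1, -0.2, 5.1]
opening: 0.009
```

Request:
move_arm(commands=[{"claw": -1,"travel": [0,0,-0.5],"turn": 0},{"claw": -1,"travel": [0,0,-0.7],"turn": 0},{"claw": -1,"travel": [0,0,-0.8],"turn": 0},{"claw": -1,"travel": [0,0,-0.8],"turn": 0},{"claw": -1,"travel": [0,0,0],"turn": 0}])

```text
time: 4.72
ee_pos: [0.5471, 0.2604, 0.288]
tcp_rot: [179.9, -0.0, 99.4]
wrist_force: [-0.3, 0.1, -1.7]
opening: 0.0092
```

Request:
move_arm(commands=[{"claw": -1,"travel": [0,0,-1],"turn": 0},{"claw": -1,"travel": [0,0,-1],"turn": 0},{"claw": -1,"travel": [0,0,-1],"turn": 0},{"claw": -1,"travel": [0,0,-1],"turn": 0},{"claw": -1,"travel": [0,0,0],"turn": 0}])

```text
time: 5.13
ee_pos: [0.547, 0.2603, 0.3287]
tcp_rot: [179.8, -0.1, 99.4]
wrist_force: [0.1, -0.2, -2.0]
opening: 0.0085
```

Request:
move_arm(commands=[{"claw": -1,"travel": [0,0,-1.8],"turn": 0},{"claw": -1,"travel": [0,0,-2.0],"turn": 0},{"claw": -1,"travel": [0,0,-2.5],"turn": 0},{"claw": -1,"travel": [0,0,-2.3],"turn": 0},{"claw": -1,"travel": [0,0,0],"turn": 0}])

```text
time: 5.55
ee_pos: [0.5467, 0.2602, 0.4167]
tcp_rot: [179.7, -0.1, 99.4]
wrist_force: [0.6, 1.1, 0.1]
opening: 0.0088
```

```bash
python3 snap.py 3; python3 - <<'E'
from h import *
crop("pics/side_3.png",90,90,290,240,4,"pics/s3.png")
E
```

```text
{'time': np.float64(5.65), 'ee_pos': array([0.5469, 0.2603, 0.4122]), 'tcp_rot': array([ 1.799138e+02, -2.460000e-02,  9.944550e+01]), 'wrist_force': array([ 0.2706,  0.2982, -2.4459]), 'torque': array([ 0.0161, -0.0396, -0.0046]), 'opening': np.float64(0.0089)}
```

View pics/s3.png

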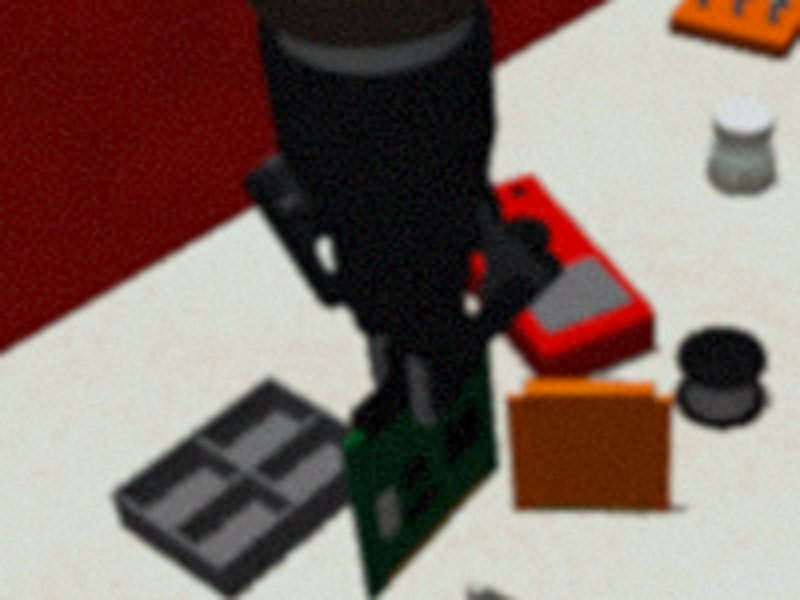

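```bash
python3 - <<'E'
from fit import *
P=(.5469,.2603,np.radians(9.44))
b=.4122-.2582+.008
print(proj("side",T(P,[[-.002,.045,b],[-.002,-.045,b],[-.002,.045,b+.088]])))
print("orange", tri((238,185),(244,180)))
E
```

```text
rack [0.50267305 0.25262493 0.16405954 0.05108721 0.07490016] 9.399919212768925
side (75, 59, 60) [ 0.7 -1.1]
side (-75, 59, 60) [-0.2  0.9]
side (-75, 59, 0) [-0.6  2.1]
side (75, 59, 0) [0.3 1.8]
side (50, 35, 108) [-0.3 -0. ]
side (50, -35, 108) [-0.1 -0.5]
top (50, -35, 108) [-0.2 -0.4]
side (-75, -59, 60) [ 0.6 -0.5]
top (75, 59, 60) [-1.1 -0.8]
top (75, -59, 60) [-0.4 -1.1]
top (-75, -59, 60) [-1.4 -2.3]
top (0, 45, 78) [-0.5 -0.5]
top (0, -45, 78) [-0.2 -0.4]
top (-45, 45, 78) [-0.2 -0.1]
top (-45, -45, 78) [ 1.1 -0.3]
top (45, 45, 96) [0.6 0. ]
top (45, -45, 96) [0.4 0.1]
side (45, 45, 96) [0.5 3.3]
side (45, -45, 96) [1.7 0.8]
side (0, -45, 78) [ 1.2 -1. ]
side (-45, -45, 78) [ 1.7 -0.8]
dock [ 0.55804787 -0.20078317 -0.01489185 -0.06709747  0.06028945] -0.8532402861090409
side [43. 70. 18.] [-0.4  0.2]
side [-67.  70.   0.] [0.4 1.5]
side [43. 70.  0.] [-0.7  1.1]
side [-67. -70.  18.] [ 0.8 -0.1]
top [43. 70. 18.] [ 0.4 -0.9]
top [ 43. -70.  18.] [-0.2 -0.6]
top [-67.  70.   0.] [-0.4  0.5]
top [-67. -70.   0.] [-1.8 -0.1]
top [12. 60. 85.] [ 0.4 -0.1]
top [ 4. 60. 85.] [ 0.2 -0.2]
top [  4. -60.  85.] [ 0.5 -0.5]
side [ 4. 60. 85.] [2.9 0.5]
side [  4. -60.  85.] [ 0.8 -0.7]
top [ 0 27 38] [-0.2 -0.4]
top [  0 -27  38] [0.4 0.1]
[[185.21194264 243.01118331]
 [216.49393369 209.21419719]
 [178.85992178 206.86331062]]
orange (array([0.60783028, 0.09986178, 0.10412903]), np.float64(0.0013686907732833606))
```

Request:
move_arm(commands=[{"claw": -1,"travel": [0,0,-0.5],"turn": 5.15},{"claw": -1,"travel": [0,0,0],"turn": 5.15},{"claw": -1,"travel": [-2,0.1,0],"turn": 0},{"claw": -1,"travel": [-2.5,0.11,0],"turn": 0},{"claw": -1,"travel": [-2.5,0.11,0],"turn": 0}])

```text
time: 6.07
ee_pos: [0.5488, 0.1898, 0.4146]
tcp_rot: [-179.9, 0.1, 89.2]
wrist_force: [0.2, -0.7, -1.1]
opening: 0.0087
```

Request:
move_arm(commands=[{"claw": -1,"travel": [-2.8,0.11,0],"turn": 0},{"claw": -1,"travel": [-2.8,0.11,0],"turn": 0},{"claw": -1,"travel": [-2.8,0.11,0],"turn": 0},{"claw": -1,"travel": [-2.8,0.11,0],"turn": 0},{"claw": -1,"travel": [-2.8,0.11,0],"turn": 0}])

```text
time: 6.48
ee_pos: [0.5521, 0.0488, 0.4149]
tcp_rot: [-179.9, 0.0, 89.2]
wrist_force: [0.6, -0.1, -1.1]
opening: 0.0087
```

Request:
move_arm(commands=[{"claw": -1,"travel": [-2.8,0.11,0],"turn": 0},{"claw": -1,"travel": [-2.8,0.11,0],"turn": 0},{"claw": -1,"travel": [-2.8,0.11,0],"turn": 0},{"claw": -1,"travel": [-2.8,0.11,0],"turn": 0},{"claw": -1,"travel": [-2.8,0.11,0],"turn": 0}])

```text
time: 6.9
ee_pos: [0.5555, -0.0913, 0.4149]
tcp_rot: [-179.9, -0.0, 89.1]
wrist_force: [1.0, -1.1, -2.5]
opening: 0.0088
```

Request:
move_arm(commands=[{"claw": -1,"travel": [-2.8,0.05,0],"turn": 0},{"claw": -1,"travel": [-2.8,0.05,0],"turn": 0},{"claw": -1,"travel": [-2.5,0,0],"turn": 0},{"claw": -1,"travel": [-2,0,0],"turn": 0},{"claw": -1,"travel": [0,0,0],"turn": 0}])

```text
time: 7.32
ee_pos: [0.555, -0.1941, 0.4144]
tcp_rot: [-179.8, 0.0, 89.0]
wrist_force: [0.1, 0.4, -1.5]
opening: 0.0088
```

Request:
move_arm(commands=[{"claw": -1,"travel": [0,0,1.5],"turn": 0},{"claw": -1,"travel": [0,0,1.5],"turn": 0},{"claw": -1,"travel": [0,0,1],"turn": 0},{"claw": -1,"travel": [0,0,0],"turn": 0},{"claw": -1,"travel": [0,0,0],"turn": 0}])

```text
time: 7.73
ee_pos: [0.5551, -0.1905, 0.3758]
tcp_rot: [-179.9, -0.0, 89.2]
wrist_force: [-0.2, -0.1, -1.3]
opening: 0.0087
```

```bash
sed -i 's/^print(n,np.round/pass #/' fit.py; python3 snap.py 4; python3 - <<'E'
from h import *
crop("pics/side_4.png",280,60,400,190,5,"pics/s4.png")
crop("pics/top_4.png",320,130,440,260,5,"pics/t4.png")
E
```

```text
{'time': np.float64(7.8333), 'ee_pos': array([ 0.5553, -0.1907,  0.3773]), 'tcp_rot': array([1.799647e+02, 1.360000e-02, 8.916830e+01]), 'wrist_force': array([ 6.0000e-04,  5.4640e-01, -2.1607e+00]), 'torque': array([-0.0107, -0.0004,  0.0028]), 'opening': np.float64(0.0087)}
```

View pics/s4.png

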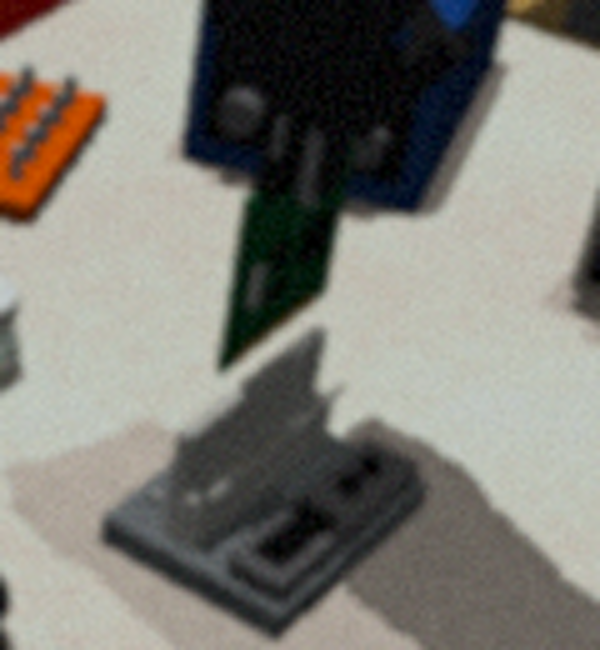

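View pics/t4.png

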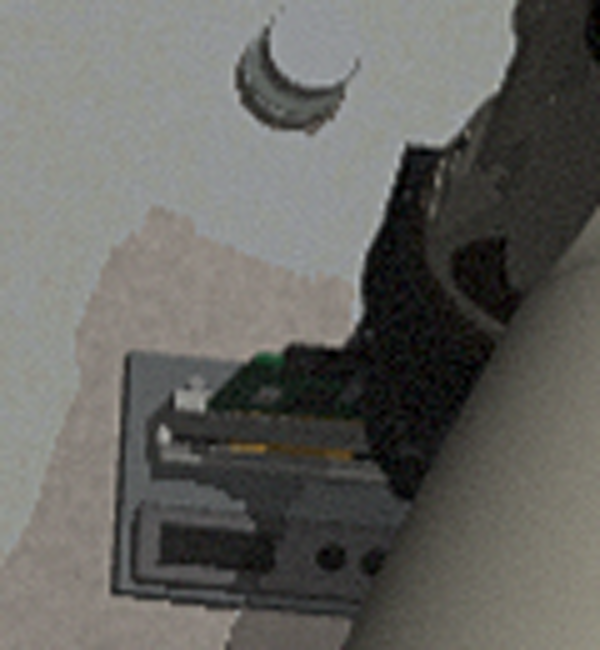

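Request:
move_arm(commands=[{"claw": -1,"travel": [-0.5,-0.1,0.5],"turn": 0},{"claw": -1,"travel": [-0.5,0,1],"turn": 0},{"claw": -1,"travel": [0,0,1],"turn": 0},{"claw": -1,"travel": [0,0,0],"turn": 0},{"claw": -1,"travel": [0,0,0],"turn": 0}])

```text
time: 8.25
ee_pos: [0.5538, -0.2011, 0.3505]
tcp_rot: [-179.9, -0.0, 89.1]
wrist_force: [0.7, -0.2, -0.8]
opening: 0.0086
```

```bash
python3 snap.py 5; python3 - <<'E'
from h import *
crop("pics/side_5.png",280,60,400,190,5,"pics/s5.png")
crop("pics/top_5.png",330,170,430,260,7,"pics/t5.png")
E
```

```text
{'time': np.float64(8.35), 'ee_pos': array([ 0.554 , -0.201 ,  0.3517]), 'tcp_rot': array([-1.799955e+02, -2.900000e-03,  8.914130e+01]), 'wrist_force': array([ 0.5475, -0.4857, -1.2694]), 'torque': array([0.0161, 0.0248, 0.0043]), 'opening': np.float64(0.0086)}
```

View pics/s5.png

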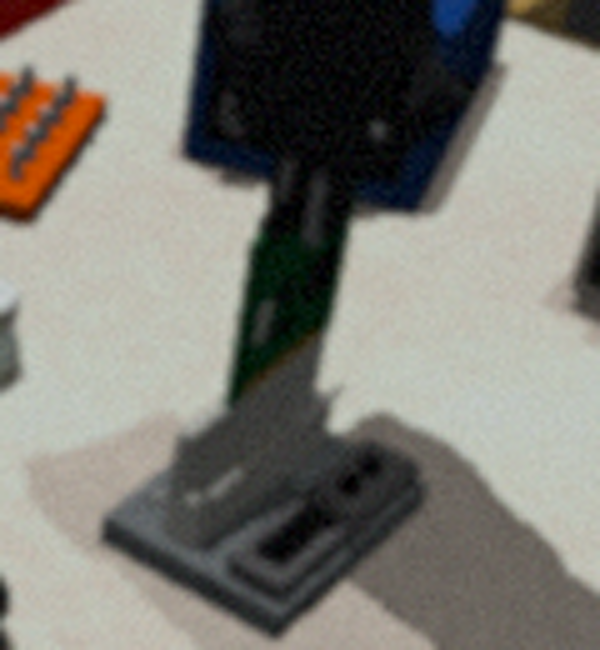

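View pics/t5.png

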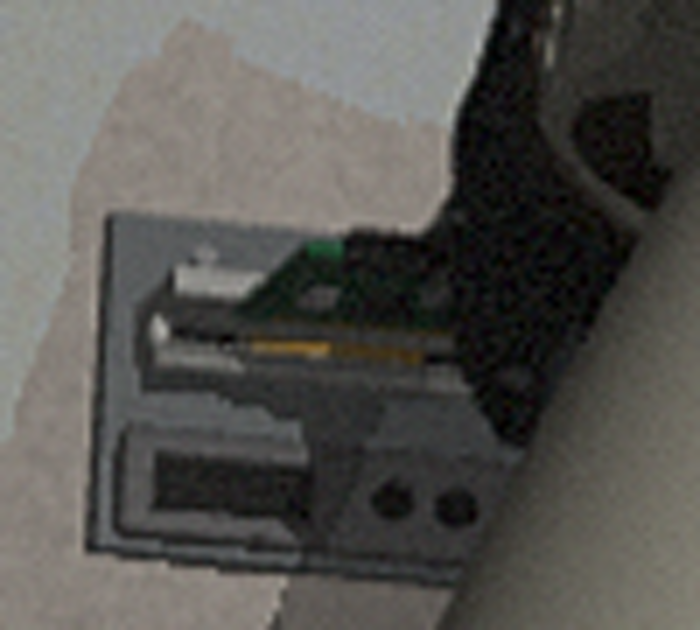

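Request:
move_arm(commands=[{"claw": -1,"travel": [0,0,0.7],"turn": 0},{"claw": -1,"travel": [0,0,0.9],"turn": 0},{"claw": -1,"travel": [0,0,0.9],"turn": 0},{"claw": -1,"travel": [0,0,0.9],"turn": 0},{"claw": -1,"travel": [0,0,0],"turn": 0}])

```text
time: 8.77
ee_pos: [0.5537, -0.2008, 0.3149]
tcp_rot: [-179.8, -0.1, 89.1]
wrist_force: [-0.4, -0.1, -2.6]
opening: 0.0084
```

Request:
move_arm(commands=[{"claw": -1,"travel": [0,0,0.1],"turn": 0},{"claw": -1,"travel": [0,0,0],"turn": 0}])

```text
time: 8.93
ee_pos: [0.5541, -0.2009, 0.3166]
tcp_rot: [-180.0, -0.0, 89.1]
wrist_force: [0.3, 0.3, -1.2]
opening: 0.0087
```

```bash
python3 snap.py 6; python3 - <<'E'
from h import *
crop("pics/side_6.png",300,80,380,180,6,"pics/s6.png")
crop("pics/top_6.png",330,170,430,260,7,"pics/t6.png")
E
```

```text
{'time': np.float64(9.0333), 'ee_pos': array([ 0.5542, -0.201 ,  0.3171]), 'tcp_rot': array([1.799635e+02, 1.200000e-02, 8.914370e+01]), 'wrist_force': array([ 1.0311,  0.2085, -1.2311]), 'torque': array([-0.0516,  0.0041, -0.0324]), 'opening': np.float64(0.0092)}
```

View pics/s6.png

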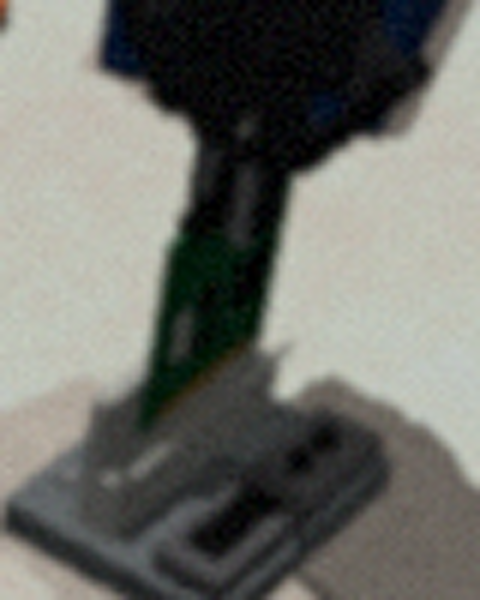

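View pics/t6.png

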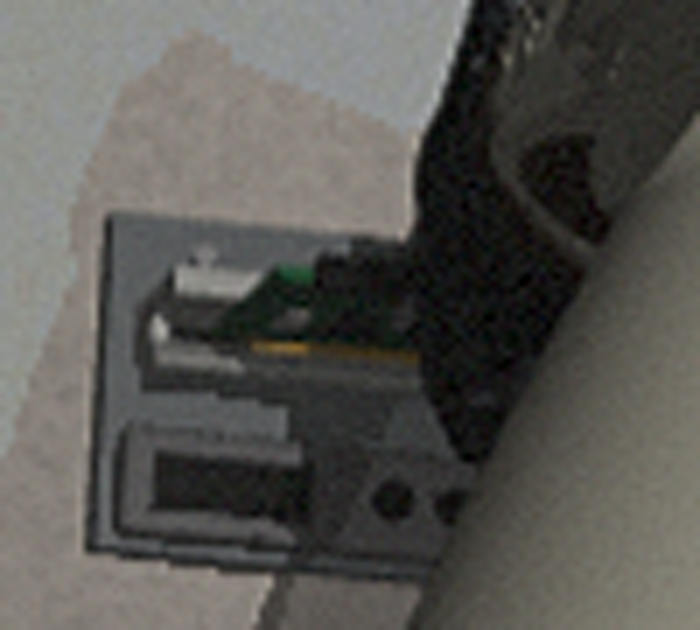

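Request:
move_arm(commands=[{"claw": -1,"travel": [0,0.1,0],"turn": 0},{"claw": -1,"travel": [0,0.1,0],"turn": 0},{"claw": -1,"travel": [0,0.1,0],"turn": 0},{"claw": -1,"travel": [0,0,0],"turn": 0},{"claw": -1,"travel": [0,0,0],"turn": 0}])

```text
time: 9.45
ee_pos: [0.5572, -0.201, 0.3167]
tcp_rot: [180.0, 0.0, 89.1]
wrist_force: [-0.5, -0.1, -1.5]
opening: 0.009
```

Request:
move_arm(commands=[{"claw": -1,"travel": [0,0.1,0],"turn": 0},{"claw": -1,"travel": [0,0,0],"turn": 0},{"claw": -1,"travel": [0,0,0],"turn": 0}])

```text
time: 9.7
ee_pos: [0.5581, -0.201, 0.3167]
tcp_rot: [-180.0, 0.0, 89.1]
wrist_force: [0.5, -0.6, -1.7]
opening: 0.0085
```

Request:
move_arm(commands=[{"claw": -1,"travel": [0,0.1,0],"turn": 0},{"claw": -1,"travel": [0,0,0],"turn": 0},{"claw": -1,"travel": [0,0,0],"turn": 0}])

```text
time: 9.95
ee_pos: [0.5591, -0.201, 0.3167]
tcp_rot: [-180.0, -0.0, 89.1]
wrist_force: [0.1, 0.8, -0.9]
opening: 0.0089
```

Request:
move_arm(commands=[{"claw": -1,"travel": [0,0.1,0],"turn": 0},{"claw": -1,"travel": [0,0,0],"turn": 0},{"claw": -1,"travel": [0,0,0],"turn": 0}])

```text
time: 10.2
ee_pos: [0.56, -0.2011, 0.3167]
tcp_rot: [-180.0, -0.0, 89.1]
wrist_force: [-2.5, 0.4, -1.3]
opening: 0.0091
```

Request:
move_arm(commands=[{"claw": -1,"travel": [0,0.05,0],"turn": 0},{"claw": -1,"travel": [0,0,0],"turn": 0},{"claw": -1,"travel": [0,0,0],"turn": 0}])

```text
time: 10.45
ee_pos: [0.5604, -0.2011, 0.3167]
tcp_rot: [-180.0, -0.0, 89.1]
wrist_force: [-4.2, 0.2, -0.9]
opening: 0.0091
```

Request:
move_arm(commands=[{"claw": -1,"travel": [0,-0.27,0],"turn": 0},{"claw": -1,"travel": [0,0,0.2],"turn": 0},{"claw": -1,"travel": [0,0,0.4],"turn": 0},{"claw": -1,"travel": [0,0,0.3],"turn": 0},{"claw": -1,"travel": [0,0,0],"turn": 0}])

```text
time: 10.87
ee_pos: [0.5578, -0.201, 0.3066]
tcp_rot: [-179.9, -0.0, 89.2]
wrist_force: [0.1, 0.4, -1.9]
opening: 0.0089
```

Request:
move_arm(commands=[{"claw": -1,"travel": [0,0,0.4],"turn": 0},{"claw": -1,"travel": [0,0,0.4],"turn": 0},{"claw": -1,"travel": [0,0,0],"turn": 0},{"claw": -1,"travel": [0,0,0],"turn": 0}])

```text
time: 11.2
ee_pos: [0.5578, -0.201, 0.2993]
tcp_rot: [-180.0, -0.0, 89.1]
wrist_force: [0.2, 0.4, -2.2]
opening: 0.0088
```

Request:
move_arm(commands=[{"claw": -1,"travel": [0,0,0.3],"turn": 0},{"claw": -1,"travel": [0,0,0.3],"turn": 0},{"claw": -1,"travel": [0,0,0],"turn": 0},{"claw": -1,"travel": [0,0,0],"turn": 0}])

```text
time: 11.53
ee_pos: [0.5578, -0.201, 0.2934]
tcp_rot: [-180.0, -0.0, 89.1]
wrist_force: [0.2, 0.2, -1.5]
opening: 0.0089
```

```bash
python3 snap.py 7; python3 - <<'E'
from h import *
crop("pics/side_7.png",300,80,380,180,6,"pics/s7.png")
crop("pics/top_7.png",330,170,430,260,7,"pics/t7.png")
E
```

```text
{'time': np.float64(11.6333), 'ee_pos': array([ 0.5579, -0.201 ,  0.2938]), 'tcp_rot': array([1.799975e+02, 1.500000e-03, 8.914350e+01]), 'wrist_force': array([ 0.3574,  0.6784, -1.5475]), 'torque': array([ 0.0234, -0.0308, -0.007 ]), 'opening': np.float64(0.0089)}
```

View pics/s7.png

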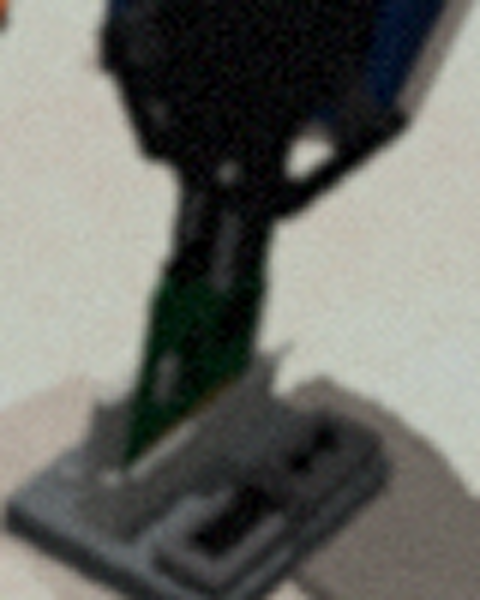

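View pics/t7.png

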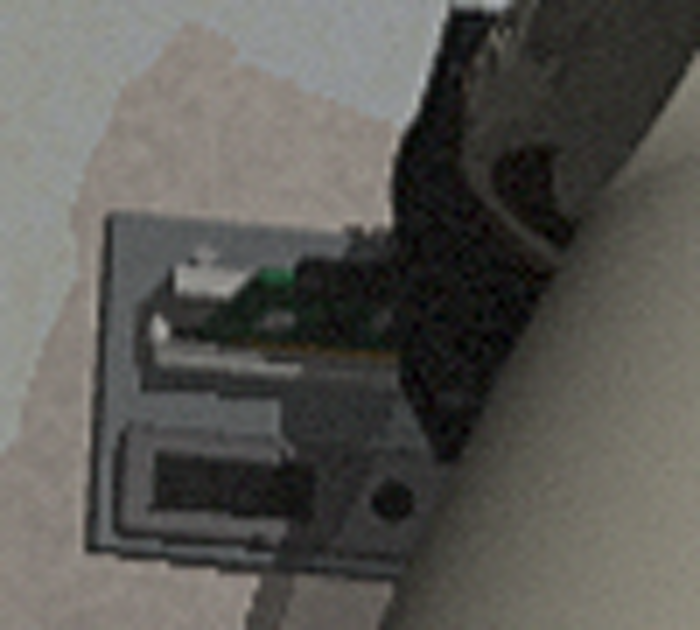

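Request:
move_arm(commands=[{"claw": -1,"travel": [0,0,0.3],"turn": 0},{"claw": -1,"travel": [0,0,0.2],"turn": 0},{"claw": -1,"travel": [0,0,0],"turn": 0},{"claw": -1,"travel": [0,0,0],"turn": 0}])

```text
time: 11.97
ee_pos: [0.5579, -0.201, 0.2886]
tcp_rot: [-180.0, -0.0, 89.1]
wrist_force: [-0.2, -0.5, -1.7]
opening: 0.0089
```

Request:
move_arm(commands=[{"claw": -1,"travel": [0,0,0.2],"turn": 0},{"claw": -1,"travel": [0,0,0],"turn": 0},{"claw": -1,"travel": [0,0,0],"turn": 0}])

```text
time: 12.22
ee_pos: [0.5579, -0.201, 0.2871]
tcp_rot: [180.0, 0.0, 89.1]
wrist_force: [-0.7, -0.1, 1.7]
opening: 0.009
```

Request:
move_arm(commands=[{"claw": -1,"travel": [0,0,0.2],"turn": 0},{"claw": -1,"travel": [0,0,0],"turn": 0},{"claw": -1,"travel": [0,0,0],"turn": 0}])

```text
time: 12.47
ee_pos: [0.5579, -0.201, 0.285]
tcp_rot: [180.0, 0.0, 89.1]
wrist_force: [-0.4, 0.1, 4.2]
opening: 0.0091
```

Request:
move_arm(commands=[{"claw": -1,"travel": [0,0,0.2],"turn": 0},{"claw": -1,"travel": [0,0,0],"turn": 0},{"claw": -1,"travel": [0,0,0],"turn": 0}])

```text
time: 12.72
ee_pos: [0.558, -0.201, 0.2832]
tcp_rot: [180.0, 0.0, 89.1]
wrist_force: [-0.0, 0.3, 5.9]
opening: 0.0086
```

Request:
move_arm(commands=[{"claw": -1,"travel": [0,0,0.2],"turn": 0},{"claw": -1,"travel": [0,0,0],"turn": 0},{"claw": -1,"travel": [0,0,0],"turn": 0}])

```text
time: 12.97
ee_pos: [0.558, -0.201, 0.2814]
tcp_rot: [179.9, 0.0, 89.1]
wrist_force: [0.8, 0.4, 7.7]
opening: 0.0087
```

Request:
move_arm(commands=[{"claw": -1,"travel": [0,0,0.1],"turn": 0},{"claw": -1,"travel": [0,0,0],"turn": 0},{"claw": -1,"travel": [0,0,0],"turn": 0}])

```text
time: 13.22
ee_pos: [0.558, -0.2011, 0.2806]
tcp_rot: [179.9, 0.0, 89.1]
wrist_force: [-0.3, -0.3, 8.8]
opening: 0.0086
```

Request:
move_arm(commands=[{"claw": -1,"travel": [0,0,0.1],"turn": 0},{"claw": -1,"travel": [0,0,0],"turn": 0},{"claw": -1,"travel": [0,0,0],"turn": 0}])

```text
time: 13.47
ee_pos: [0.5581, -0.201, 0.2802]
tcp_rot: [179.9, 0.0, 89.2]
wrist_force: [-0.6, 0.6, 11.3]
opening: 0.0092
```

Request:
move_arm(commands=[{"claw": -1,"travel": [0,0,0.1],"turn": 0},{"claw": -1,"travel": [0,0,0],"turn": 0},{"claw": -1,"travel": [0,0,0],"turn": 0}])

```text
time: 13.72
ee_pos: [0.5582, -0.201, 0.2801]
tcp_rot: [179.8, 0.0, 89.2]
wrist_force: [-1.0, 1.6, 16.2]
opening: 0.0089
```

Request:
move_arm(commands=[{"claw": -1,"travel": [0,0,0.1],"turn": 0},{"claw": -1,"travel": [0,0,0],"turn": 0},{"claw": -1,"travel": [0,0,0],"turn": 0},{"claw": -1,"travel": [0,0,0],"turn": 0},{"claw": -1,"travel": [0,0,0],"turn": 0}])

```text
time: 14.13
ee_pos: [0.5583, -0.201, 0.2801]
tcp_rot: [179.7, 0.1, 89.2]
wrist_force: [-1.7, 2.2, 21.8]
opening: 0.0087
```

```bash
python3 snap.py 8; python3 - <<'E'
from h import *
import io,contextlib
with contextlib.redirect_stdout(io.StringIO()):
    import fit
D=fit.d.x; T=fit.T
P=(.5581,-.2010,np.radians(-.85)); b=.030
for n,(x0,y0,x1,y1) in dict(side=(300,80,380,180),top=(330,170,430,260)).items():
    k=6; im=cv2.resize(cv2.imread(f"pics/{n}_8.png")[y0:y1,x0:x1],None,fx=k,fy=k,interpolation=cv2.INTER_CUBIC); raw=im.copy()
    for pose,pts,c in((P,[(-.002,.045,b),(-.002,.045,b+.088),(-.002,-.045,b+.088),(-.002,-.045,b),(-.002,.045,b)],(0,0,255)),(P,[(-.005,.035,b+.1),(-.005,-.035,b+.1),(-.005,-.035,b+.088),(-.005,.035,b+.088),(-.005,.035,b+.1)],(255,0,255)),(D,[(-.00375,.055,.048),(-.00375,-.055,.048)],(0,255,255))):
        q=(proj(n,T(pose,np.array(pts)))-[x0,y0]+.5)*k-.5
        cv2.polylines(im,[np.round(q).astype(int)],False,c,1,cv2.LINE_AA)
    cv2.imwrite(f"pics/{n}8.png",np.hstack([raw,im])[:600] if n=="side" else im)
E
```

```text
{'time': np.float64(14.2333), 'ee_pos': array([ 0.5583, -0.201 ,  0.2801]), 'tcp_rot': array([1.797111e+02, 6.950000e-02, 8.915900e+01]), 'wrist_force': array([-2.5959,  2.225 , 21.2264]), 'torque': array([0.5186, 0.6476, 0.0414]), 'opening': np.float64(0.0084)}
```

View pics/side8.png

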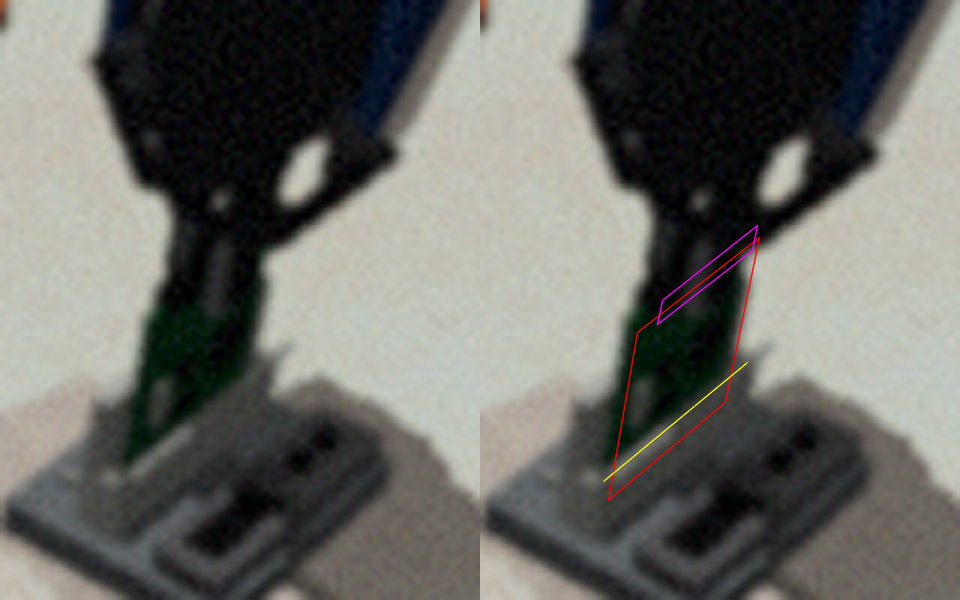

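View pics/top8.png

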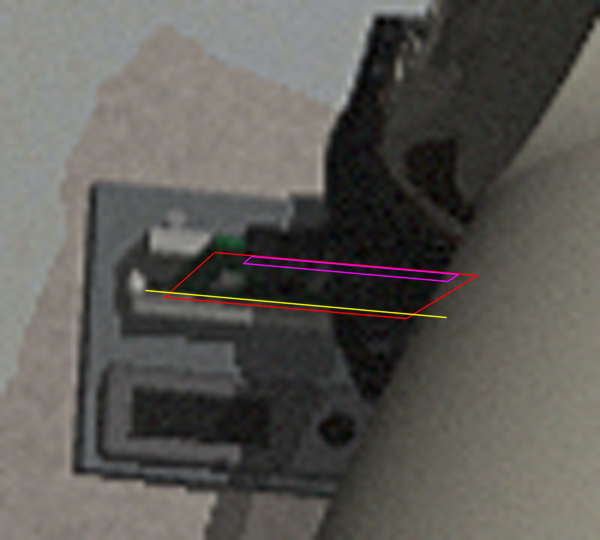

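```bash
python3 - <<'E'
from workcell import status,bot
print(status.get_obs()['wrist_force'],status.get_obs()['ee_pos']); print(bot.job_done())
E
```

```text
[-2.59590555  2.22499089 21.22643898] [ 0.55831814 -0.20096129  0.28009538]
the job is handed in; nothing more can be done
None
```

I drew the tall card straight up out of the far slot of the rack and lowered it between the dock's lip and back plate. It is pressed home and still gripped. I handed the job in at about 14.2 s of the 45 s.

**Finding the slot:** I touched the card lightly to the back plate, which put the slot middle at x ≈ 0.5577. The cameras had given 0.5580.

**Pressing home:**
- The card met the contact strip with the TCP at z ≈ 0.288.
- The push rose from about 3 N to about 11 N.
- It reached a hard stop at z = 0.2801, 8 mm after first touch, as described for the strip.
- The card is now held against the ledges with about 21 N and a 60 N grip setting. The tool is about 0.3° off vertical.

**Last picture checks:**
- In both views the card stands in the slot, about centred along the lip to within about 2 mm.
- My overlay of the card outline was 2–4 pixels off at its green top corner. I had drawn that corner 88 mm above the bottom edge. I think the board is 100 mm tall there, which fits the card being home, but I did not redraw it to confirm.
- I did not look at the short cards and loose items again after the lift. They stayed clear of every move, and no unexpected forces showed.

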